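# Run the scan board out to the gauge and hold it

## Robot

A 7-joint arm with a two-finger parallel gripper is mounted at the origin on the work surface. World frame = base frame: x ahead of the robot, y to its left, z up, the work surface at z = 0. Lengths are in m, angles in degrees, forces in N, time in s.
With the tool pointing down it reaches from about 0.425 to 0.875 m from the base axis. Payload 4.7 kg.
Tool frame: the origin (TCP) lies on the centre line of the jaws, within the pads' length; the fingertips stand ahead of it and the grasp point (between the pads) lies 2 mm behind it (env.tip_reach is the x of the fingertips in the tool frame, in m); x points along the fingers, z is the direction in which the jaws open and shut, and the axes are right-handed (so a half turn about x gives the same grasp; the last joint's range is limited). The gripper opens to 87 mm and grips with 3 to 60 N. Pads are 19 mm wide; open, the fingers measure 117 mm over their backs; the gripper's body (75 mm by 190 mm) begins 51 mm behind the grasp point.
Start: joints at [-63.134, 18.392, -4.016, 83.108, 1.295, 78.541, -3.26], TCP at [0.286, 0.584, 0.24] pointing down, gripper open.
Joint ranges: [-163.93, 163.93], [-17.29, 119.83], [-79.2, 71.16], [3.27, 140.29], [-89.18, 269.18], [5.43, 117.66], [-154.24, 154.24]. Speed limits (degrees/s): [147.25, 147.25, 180, 180, 180, 180, 180].

## Interface

Orientations are given as [roll, pitch, yaw] about the fixed x, y, z axes, in that order (R = Rz(yaw) Ry(pitch) Rx(roll)).
In Python, from cell import telemetry, optics, env, models gives the robot as it stands.
- The arm moves only by the shell command python3 -m pendant 'ROWS' [FORCE]. ROWS is JSON, a list of rows, each a list of 3 entries, a list of its own where there are three numbers: the finger opening in mm, from 0 to 87, then the shift along the tool's x, y, z in mm, then the turn, a rotation vector about the tool's x, y, z in rad. A call has 1 to 10 rows; each row is the pose to reach, as a shift and turn from the pose commanded when the call began, along the tool's axes at that moment; what a row does not reach only later rows make up. A row lasts 1/12 s, in which the tool goes at most 41.7 mm and 7.16 degrees, less where a joint would pass 70% of its speed; a pose out of reach is approached as far as the arm can. A call with a gripper value outside its range is refused whole. The fingers move at their own pace and stop on an object; FORCE is the grip in N (left out, the last holds). Time passes only in rows, so rows that repeat a pose let the fingers close. It gives the time, the measured TCP pose, the force and the opening at its end, in the units of the state.
- telemetry.get_obs(): the state, without advancing time (a new reading comes with each control period).
- optics.read_camera(name): name is "scene" or "top" or "wrist"; returns a dict with "image" (480x640x3 uint8, blue, green, red), "range_z" (480x640 float32, m along the optical axis (not along the pixel's ray), 0 where there is no reading), "fx", "fy", "cx", "cy" (pixels), "cam_to_world" (4x4, takes a point from camera to world coordinates). Camera axes: x right, y up, looking along -z (the intrinsics and any distortion apply to the point x, -y, -z); pixel columns grow to the right and rows downward; lengths in m; the calibration is good to about 2 mm. A picture is of the moment at which its call begins.
- env.sign_off(): hands the job in, once; it reports no verdict.
Trained networks look in the newest picture that a camera, given by its name, has taken for a name from the list of things; names that differ only in an ending like _2 or _b are one class to them, and where a whole thing is asked for, a point or a joint stands for the part that bears it (a point fixed in the world has none). Each returns a list of dicts, best first, with "confidence" (0 to 1); they miss things now and then, are a little off and sometimes report something else, mostly with a low value. They report only what shows in the picture. A call takes as long as a camera call. They do not tell look-alikes from the thing itself.
- models.masks_of(camera, label): "pixels" (480x640 bool, what is visible of it) and "extent" ([left, top, right, bottom] as shares, 0 to 1, of the picture: columns of its width, rows of its height, round what is visible of it).
- models.landmark_of(camera, label): "centre" ([row, column] as shares, 0 to 1, of the picture: columns of its width, rows of its height: a listed point, or the origin of a listed thing).
The state is a dict: "time_s": time; "qpos": joint angles; "joint_velocities": joint speeds; "effort": joint torques, N m; "tool_pos": TCP position; "tool_rot": TCP orientation; "force": force on the tool from outside, world axes, zero at the start; "wrist_torque": the same for the moment, N m; "grip_width": finger opening in m.
Only numpy, scipy, OpenCV 4.12 (cv2) and the standard library are available. Lean on these libraries where they do the work, as an engineer would, in place of code of your own. Each camera call takes 0.05 s, during which the arm holds its last target.

## Task

Slide the plywood scan board (the one with the bracket bolted on it) straight out over the end of its grey stand until its outer end is level with the pointer of the gauge, keeping it flat on the stand all the way. So far out it would tip, so finish with the gripper still holding its tail down (the handle block is there for that): do not let go. Leave everything else on the desk where it is.

Things in the scene. Friction and masses are not known exactly. Their poses are not given: they have to be found in the camera images.
- stand: Grey sheet-steel riser fixed to the desk, 260 x 140 mm, flat top 80 mm above the desk, no rails or stops. Origin at the centre of its underside; its +x axis points outward, the way the board must slide (roughly to the robot's right), z up.
- stand_edge (a point): Middle of the stand's outer top edge, 130 mm along the stand's +x from its origin, 80 mm up.
- board: Loose plywood board 300 (x) x 100 (y) x 12 mm flat on the stand. Origin: centre of its underside; +x to its outer end, along the stand's x within 3 degrees. Bolted on: a bearing bracket (foot 80 x 76 mm, top 72 mm above the underside, 105 mm along +x) and a handle block. 0.5 to 0.8 kg; tips by itself when it overhangs the edge over about 90 mm; at the mark (130 to 185 mm) it needs up to 9 N down on the handle.
- board_end (a point): Middle of the top edge of the board's outer end: 150 mm along the board's +x from its origin, 12 mm above its underside.
- board_grip (a point): Centre of the wooden handle block fixed to the board: 30 x 30 mm across, sides along the board's x and y, standing 45 mm above the board's top; this point is 125 mm along the board's -x from its origin and 34.5 mm above its underside (22.5 mm above the board's top).
- gauge: Steel gauge fixed to the desk beside the board's path, on the side away from the robot: a 50 x 50 x 14 mm foot, a 10 mm rod 129 mm tall and a flat pointer. Origin at the centre of its underside; axes parallel to the stand's.
- gauge_tip (a point): Tip of the pointer, a 5 mm thick blade that points across the board's path (along the stand's -y), 88 mm above the desk, 67 mm from the stand's centre line and so 17 mm clear of the edge of a centred board. Its x position along the stand is the mark: the board's outer end must come level with it.
- mouse: Bystander, to be left alone: computer mouse, 100 x 58 x 34 mm. Origin at the centre of its underside.
- target_jar: Bystander, to be left alone: small closed jar of scan targets, 54 mm across, 62 mm tall, beside the stand on the robot's side. Origin at the centre of its underside.
- tape_roll: Bystander, to be left alone: roll of tape lying flat, 72 mm across, 22 mm tall, on the far side of the stand. Origin at the centre of its underside.
- screwdriver: Bystander, to be left alone: screwdriver lying flat. Origin at the centre of its underside.
- mug: Bystander, to be left alone: white mug, 76 across, 88 tall. Origin at the centre of its underside.
- offcut: Bystander, to be left alone: bare plywood offcut 160 x 90 x 12 mm lying on the table, no handle. Origin at the centre of its underside.
Things that resemble listed ones, but are neither listed nor needed, are in the scene too. Leave any blue or red look-alike of the gauge alone.

How it is judged (in metres and radians):
At the end, for the whole second after the job is handed in: Outer end within 10 mm of the pointer along the stand and 20 mm of its centre line; board along the stand within 7 degrees, flat within 3.5 degrees, at rest, bearing on the stand and not on the gauge; the fingers still hold it on its tail half (x of board_end in the frame of gauge_tip between -0.01 and 0.01 m and y of board_end in the frame of stand between -0.02 and 0.02 m and angle between the x axis of board and the x axis of stand, either way round below 0.12 rad and angle between board's own z axis and vertical below 0.06 rad and linear speed of board below 0.02 m/s and contact force between board and stand above 1 N and contact force between board and gauge below 0.5 N and contact force between the fingers and board above 1 N and x of the grasp point in the frame of board below 0 m); the arm keeps its last pose, push and grip.
It fails at once if the board tips more than 7 degrees (angle between board's own z axis and vertical above 0.12 rad).
It fails at once if the board is lifted off the stand (its middle more than 25 mm above the top) or falls off (z of board in the frame of stand above 0.105 m or z of board in the frame of stand below 0.055 m).
It fails at once if a bystander is moved more than 40 mm (distance of any of mouse, target_jar, tape_roll, screwdriver, mug, offcut from where it was at the start of the episode above 0.04 m).
It also fails if it takes over 32 s, if anything falls off the work surface, if the arm or the gripper's body presses on something with over 40 N, if the wrist force passes 120 N, or if a joint passes its speed limit or range.

## Working session

There is one attempt and no reset: what is moved stays moved. The work goes in short steps, Python scripts to look and compute and a shell command to move; the robot and the scene stay as the last step left them, time stands still between calls to the robot, and variables do not carry over. Pictures are saved under pics/ and viewed, and the job is handed in when it is done.

```bash
mkdir -p pics; ls
python3 - <<'E'
from cell import telemetry, optics, env, models
import cv2
o=telemetry.get_obs(); print({k:o[k] for k in('time_s','tool_pos','tool_rot','force','grip_width')}, env.tip_reach)
for c in('scene','top'):
    r=optics.read_camera(c); cv2.imwrite(f'pics/{c}0.png',r['image'])
    print(c,r['fx'],r['cx'],r['cy'],r['cam_to_world'])
    for l in ['stand','stand_edge','board','board_end','board_grip','gauge','gauge_tip']:
        print(l,[(round(d['confidence'],2),round(d['centre'][1]*640),round(d['centre'][0]*480)) for d in models.landmark_of(c,l)])
E
```

```text
pics
{'time_s': 0.0, 'tool_pos': array([0.28537359, 0.58343194, 0.23846731]), 'tool_rot': array([-176.90502654,   89.89211915, -112.96286712]), 'force': array([ 0.1921818 , -0.69464561,  0.47410311]), 'grip_width': 0.08721413935988016} 0.017
scene 501.2237491739266 319.04737758985505 239.8103471146198 [[ 0.64687625 -0.6382236   0.41739879  1.02578414]
 [ 0.76250387  0.54977346 -0.34108209 -0.37349096]
 [-0.01178814  0.5389061   0.84228336  1.00405025]
 [ 0.          0.          0.          1.        ]]
stand [(0.6, 335, 245)]
stand_edge [(0.58, 278, 346)]
board [(0.74, 283, 271), (0.59, 331, 228)]
board_end [(0.93, 284, 273)]
board_grip []
gauge [(0.86, 393, 324), (0.82, 353, 371), (0.6, 299, 373)]
gauge_tip [(0.8, 276, 347), (0.63, 331, 343), (0.56, 380, 294)]
top 454.19865687523804 329.4077344651813 242.54666171588363 [[-0.01874435  0.99423463 -0.10557535  0.42885462]
 [-0.99970513 -0.01700701  0.01733225  0.00726154]
 [ 0.01543681  0.1058691   0.99426025  1.13812733]
 [ 0.          0.          0.          1.        ]]
stand []
stand_edge []
board [(0.68, 309, 235)]
board_end [(0.82, 375, 217)]
board_grip [(0.98, 254, 244)]
gauge [(0.94, 366, 139), (0.93, 315, 149), (0.82, 403, 164)]
gauge_tip [(0.89, 411, 171), (0.86, 318, 155), (0.65, 381, 144)]
```

View pics/scene0.png

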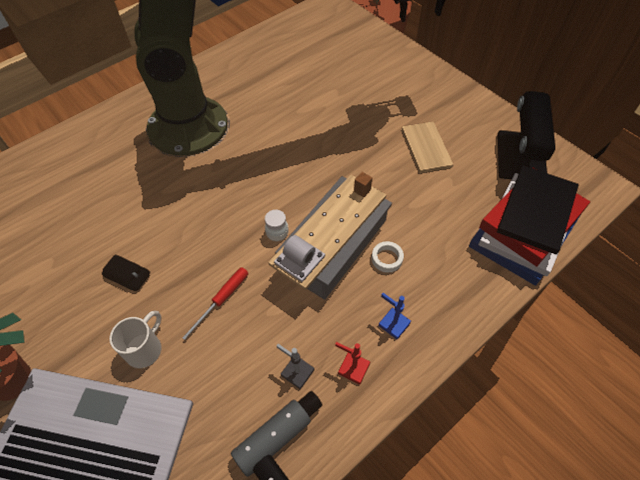

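View pics/top0.png

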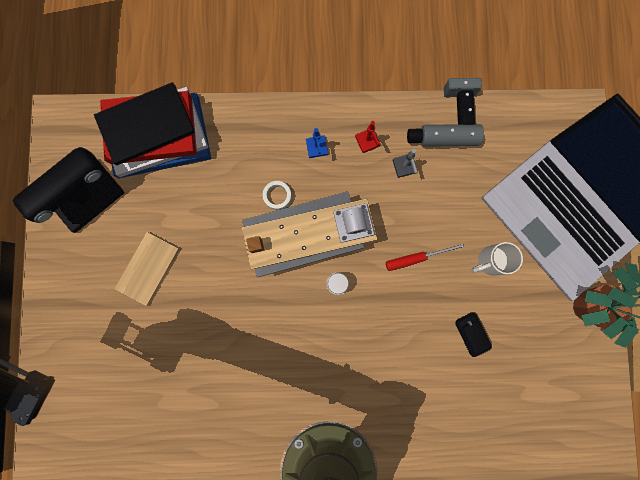

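```bash
cat > h.py <<'E'
from cell import telemetry, optics, env, models
import numpy as np, cv2
def ray(r,u,v):
    K=np.array([[r['fx'],0,r['cx']],[0,r['fy'],r['cy']],[0,0,1]])
    d=r.get('dist',r.get('distortion'))
    p=cv2.undistortPoints(np.array([[[u,v]]],float),K,None if d is None else np.array(d,float))[0,0]
    T=np.array(r['cam_to_world']); return T[:3,3],T[:3,:3]@np.array([p[0],-p[1],-1.])
def atz(r,u,v,z):
    o,d=ray(r,u,v); return o+d*(z-o[2])/d[2]
def deep(r,u,v):
    o,d=ray(r,u,v); return o+d*r['range_z'][int(round(v)),int(round(u))]
def cloud(r):
    Z=r['range_z']; vv,uu=np.mgrid[0:480,0:640]
    x=(uu-r['cx'])/r['fx'];y=(vv-r['cy'])/r['fy']
    d=r.get('dist',r.get('distortion'))
    if d is not None:
        K=np.array([[r['fx'],0,r['cx']],[0,r['fy'],r['cy']],[0,0,1]])
        p=cv2.undistortPoints(np.stack([uu,vv],-1).reshape(-1,1,2).astype(float),K,np.array(d,float)).reshape(480,640,2);x,y=p[...,0],p[...,1]
    P=np.stack([x*Z,-y*Z,-Z],-1); T=np.array(r['cam_to_world'])
    W=P@T[:3,:3].T+T[:3,3]; W[Z<=0]=np.nan; return W
def crop(im,x0,y0,x1,y1,k,name):
    cv2.imwrite('pics/'+name,cv2.resize(im[y0:y1,x0:x1],None,fx=k,fy=k,interpolation=cv2.INTER_CUBIC))
E
python3 - <<'E'
from h import *
a=optics.read_camera('scene'); crop(a['image'],250,160,430,400,2.5,'cs.png')
r=optics.read_camera('top'); print(r.keys(), {k:r[k] for k in r if k not in('image','range_z')}.keys())
crop(r['image'],230,110,440,290,3.8,'ct.png')
for l in ['board','stand','gauge']:
  for d in models.masks_of('top',l):
    print(l,d['confidence'],d['pixels'].sum(),np.array(d['extent'])*[640,480,640,480])
W=cloud(r)
for n,(u,v,z) in dict(grip=(254,244,.126),end=(375,217,.092),tip=(411,171,.088)).items(): print(n,atz(r,u,v,z))
print(np.nanmax(W[225:265,240:270,2]), W[160,404],W[172,410])
# gauge pts
S=W[140:185,385:430]; m=(S[...,2]>.075)&(S[...,2]<.1)
print(S[m][:,:3].round(3)[:40])
W2=cloud(a);S=W2[330:395,260:320]; m=(S[...,2]>.07)
print(S[m].round(3)[::5])
E
```

```text
dict_keys(['image', 'range_z', 'fx', 'fy', 'cx', 'cy', 'cam_to_world']) dict_keys(['fx', 'fy', 'cx', 'cy', 'cam_to_world'])
board 0.61 5577 [242.112 196.8   377.088 268.32 ]
board 0.2 450 [391.488 149.28  418.688 176.784]
stand 0.64 1889 [240.512 194.112 363.776 275.28 ]
stand 0.5 2441 [117.376 232.992 179.52  308.016]
stand 0.33 1264 [473.28  239.808 526.976 276.096]
gauge 0.81 431 [351.872 121.104 379.776 152.4  ]
gauge 0.77 409 [305.28  128.784 327.808 156.912]
gauge 0.65 541 [386.88  243.216 465.408 273.312]
gauge 0.56 471 [395.392 148.8   419.904 172.608]
grip [0.53594408 0.15819008 0.126     ]
end [ 0.59807346 -0.11851554  0.092     ]
tip [ 0.70767487 -0.20775838  0.088     ]
0.14295695606361591 [ 0.75507299 -0.20538996  0.01788413] [ 0.7257679  -0.22103785  0.01018978]
[[ 0.751 -0.203  0.097]
 [ 0.752 -0.206  0.095]
 [ 0.75  -0.201  0.092]
 [ 0.748 -0.199  0.091]
 [ 0.746 -0.2    0.098]
 [ 0.747 -0.203  0.096]
 [ 0.746 -0.214  0.098]
 [ 0.745 -0.199  0.092]
 [ 0.745 -0.201  0.095]
 [ 0.744 -0.202  0.098]
 [ 0.744 -0.215  0.095]
 [ 0.747 -0.199  0.081]
 [ 0.742 -0.198  0.095]
 
[... 884 characters left out ...]
29]
 [ 0.722 -0.214  0.095]
 [ 0.743 -0.209  0.13 ]
 [ 0.718 -0.217  0.087]
 [ 0.728 -0.211  0.097]
 [ 0.747 -0.208  0.13 ]
 [ 0.727 -0.213  0.094]
 [ 0.743 -0.212  0.123]
 [ 0.749 -0.205  0.124]
 [ 0.733 -0.211  0.097]
 [ 0.749 -0.209  0.128]
 [ 0.726 -0.214  0.083]
 [ 0.738 -0.21   0.1  ]
 [ 0.749 -0.206  0.116]
 [ 0.737 -0.212  0.097]
 [ 0.748 -0.208  0.113]
 [ 0.734 -0.212  0.085]
 [ 0.749 -0.21   0.113]
 [ 0.75  -0.2    0.098]
 [ 0.748 -0.21   0.106]
 [ 0.751 -0.201  0.096]
 [ 0.749 -0.209  0.1  ]
 [ 0.741 -0.215  0.088]
 [ 0.749 -0.209  0.095]
 [ 0.744 -0.215  0.091]
 [ 0.752 -0.209  0.097]
 [ 0.748 -0.216  0.093]
 [ 0.753 -0.208  0.092]
 [ 0.752 -0.212  0.091]
 [ 0.75  -0.213  0.083]]
```

View pics/cs.png

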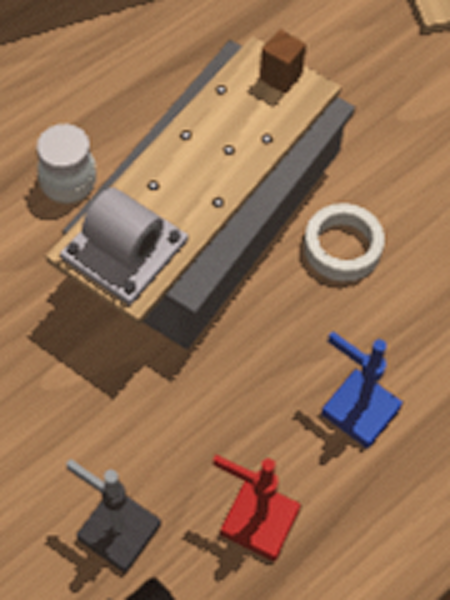

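View pics/ct.png

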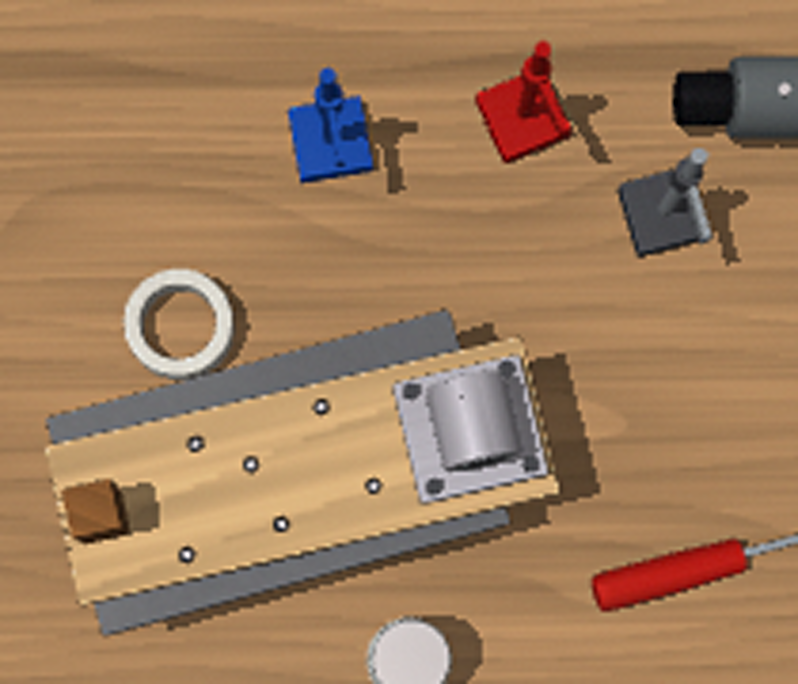

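Candidates for the gauge in the top view are blue (317,145), red (368,138) and grey (404,164). The grey one fits: it is steel, not a blue or red look-alike, and its pointer runs across the board's path. The crops confirm this. Next I measure the geometry.

Run:
```python
from h import *
for c,box in (('top',(235,190,385,282)),('scene',(255,165,400,300))):
    r=optics.read_camera(c); W=cloud(r); x0,y0,x1,y1=box
    S=W[y0:y1,x0:x1].reshape(-1,3); I=r['image'][y0:y1,x0:x1].reshape(-1,3).astype(int)
    sat=I.max(1)-I.min(1)
    b=(abs(S[:,2]-.092)<.008)&(sat>40); g=(abs(S[:,2]-.08)<.008)&(sat<25)
    h=(S[:,2]>.125)&(sat>40)&(S[:,2]<.145)
    print(c,'n',b.sum(),g.sum(),h.sum(),'zmed',np.median(S[b,2]),np.median(S[g,2]),np.nanmedian(S[h,2]))
    for n,m in(('board',b),('stand',b|g|((abs(S[:,2]-.08)<.006))),('handle',h)):
        rect=cv2.minAreaRect((S[m][:,:2]*1000).astype(np.float32)); print(n,rect, cv2.boxPoints(rect).round(0).tolist())
    # image-plane corners of board via mask
    B=np.zeros((480,640),np.uint8); 
    sub=b.reshape(y1-y0,x1-x0); B[y0:y1,x0:x1]=sub
    # handle top
    for l in ('board_grip','board_end','gauge_tip','stand_edge'):
        for d in models.landmark_of(c,l): 
            v,u=np.array(d['centre'])*[480,640]; z=dict(board_grip=.1145,board_end=.092,gauge_tip=.088,stand_edge=.08)[l]
            print(l,round(d['confidence'],2),round(u,1),round(v,1),(atz(r,u,v,z)*1000).round(1))
```

```text
top n 4020 1750 178 zmed 0.0917630499224612 0.07968679318581051 0.1364709266429902
board ((562.8981323242188, 35.43522644042969), (99.9798812866211, 299.73956298828125), 12.282955169677734) [[482.0, 171.0], [546.0, -122.0], [644.0, -100.0], [580.0, 193.0]]
stand ((567.90966796875, 36.75231170654297), (140.5845184326172, 301.85601806640625), 14.429742813110352) [[462.0, 165.0], [537.0, -127.0], [674.0, -92.0], [598.0, 200.0]]
handle ((536.486572265625, 157.6385498046875), (29.81740379333496, 29.038745880126953), 11.733973503112793) [[519.0, 169.0], [525.0, 140.0], [554.0, 146.0], [548.0, 175.0]]
board_grip 0.92 253.8 244.4 [536.2 160.3 114.5]
board_grip 0.44 473.6 333.7 [ 327.7 -328.3  114.5]
board_end 0.8 373.9 217.1 [ 597.9 -115.9   92. ]
board_end 0.65 254.1 243.0 [541.9 163.1  92. ]
gauge_tip 0.97 380.2 145.3 [ 771.4 -136.6   88. ]
gauge_tip 0.64 414.1 172.7 [ 703.4 -214.9   88. ]
gauge_tip 0.56 318.2 154.7 [750.4  11.6  88. ]
stand_edge 0.23 414.9 170.4 [ 711.1 -218.8   80. ]
scene n 3701 1612 167 zmed 0.09321312150503291 0.081118158433861 0.1379560658483321
board ((636.0686645507812, 52.70133972167969), (258.7160949707031, 303.4423828125), 12.847697257995605) [[476.0, 172.0], [544.0, -124.0], [796.0, -66.0], [728.0, 229.0]]
stand ((628.8101196289062, 53.069183349609375), (268.0928039550781, 306.0113830566406), 14.656980514526367) [[460.0, 167.0], [538.0, -129.0], [797.0, -61.0], [720.0, 235.0]]
handle ((561.3108520507812, 62.98423767089844), (44.696807861328125, 226.56187438964844), 10.737264633178711) [[518.0, 170.0], [560.0, -52.0], [604.0, -44.0], [562.0, 178.0]]
board_grip 0.67 365.9 183.6 [538.9 165.  114.5]
board_end 0.79 287.1 275.2 [ 596.9 -110.4   92. ]
gauge_tip 0.77 275.4 347.0 [ 702.8 -223.    88. ]
gauge_tip 0.67 334.0 342.7 [ 769.2 -132.3   88. ]
gauge_tip 0.66 380.1 295.4 [754.2   4.7  88. ]
```

Run:
```python
from h import *
for c,box,gb in (('top',(235,190,385,282),(385,140,430,185)),('scene',(255,165,400,300),(262,335,320,395))):
    r=optics.read_camera(c); W=cloud(r); x0,y0,x1,y1=box
    S=W[y0:y1,x0:x1].reshape(-1,3); I=r['image'][y0:y1,x0:x1].reshape(-1,3).astype(int)
    sat=I.max(1)-I.min(1)
    g=(abs(S[:,2]-.08)<.004)&(sat<25)
    if c=='scene': g&=(S[:,0]<.68)
    rect=cv2.minAreaRect((S[g][:,:2]*1000).astype(np.float32)); print(c,rect,cv2.boxPoints(rect).round(1).tolist())
    for yaw in (14,14.5,15):
        t=np.radians(yaw); ex=np.array([np.sin(t),-np.cos(t)]); ey=np.array([np.cos(t),np.sin(t)])
        a=S[g][:,:2]@ex*1000; b=S[g][:,:2]@ey*1000
        print(yaw,'x',np.percentile(a,[0,.5,99.5,100]).round(1),'y',np.percentile(b,[0,.5,99.5,100]).round(1))
    x0,y0,x1,y1=gb; G=W[y0:y1,x0:x1].reshape(-1,3); t=np.radians(14.5)
    ex=np.array([np.sin(t),-np.cos(t)]); ey=np.array([np.cos(t),np.sin(t)])
    m=(G[:,2]>.078)&(G[:,2]<.1); P=G[m]
    A=np.c_[P[:,:2]@ex,P[:,:2]@ey,P[:,2]]*1000; A=A[A[:,1].argsort()]; print(A[:25].round(0).tolist())
    m=(G[:,2]>.12); print('rodtop',(np.c_[G[m][:,:2]@ex,G[m][:,:2]@ey]*1000).mean(0), m.sum())
    m=(abs(G[:,2]-.014)<.004); P=G[m]; rr=cv2.minAreaRect((P[:,:2]*1000).astype(np.float32)); print('foot',rr)
    q=np.array(rr[0]);print(q@ex,q@ey)
```

```text
top ((564.215576171875, 50.783912658691406), (140.28143310546875, 259.2304382324219), 14.447774887084961) [[464.0, 158.8000030517578], [528.5999755859375, -92.19999694824219], [664.5, -57.20000076293945], [599.7999877929688, 193.8000030517578]]
14 x [-42.6 -40.6 214.7 217.3] y [488.9 489.5 629.2 629.9]
14.5 x [-37.6 -35.9 219.8 221.7] y [488.8 489.1 628.1 629.1]
15 x [-33.1 -31.  224.9 226.6] y [487.3 488.  627.7 628.7]
[[389.0, 626.0, 87.0], [386.0, 626.0, 87.0], [388.0, 627.0, 92.0], [384.0, 627.0, 86.0], [386.0, 627.0, 92.0], [388.0, 628.0, 96.0], [384.0, 629.0, 88.0], [385.0, 629.0, 96.0], [388.0, 630.0, 97.0], [384.0, 631.0, 91.0], [387.0, 632.0, 92.0], [384.0, 632.0, 94.0], [390.0, 634.0, 93.0], [385.0, 635.0, 94.0], [388.0, 635.0, 90.0], [385.0, 635.0, 82.0], [388.0, 636.0, 95.0], [384.0, 637.0, 88.0], [385.0, 637.0, 96.0], [385.0, 639.0, 89.0], [389.0, 639.0, 91.0], [387.0, 639.0, 93.0], [389.0, 641.0, 96.0], [385.0, 641.0, 89.0], [385.0, 642.0, 93.0]]
rodtop [386.31736143 668.2873057 ] 21
foot ((760.4757690429688, -208.42897033691406), (58.7332649230957, 96.3581314086914), 7
[... 520 characters left out ...]
6.0, 85.0], [386.0, 627.0, 94.0], [389.0, 627.0, 92.0], [389.0, 627.0, 97.0], [385.0, 629.0, 95.0], [389.0, 629.0, 88.0], [388.0, 629.0, 97.0], [386.0, 630.0, 95.0], [390.0, 630.0, 97.0], [389.0, 630.0, 84.0], [388.0, 630.0, 93.0], [386.0, 631.0, 95.0], [389.0, 632.0, 94.0], [387.0, 632.0, 94.0], [385.0, 633.0, 96.0], [389.0, 633.0, 84.0], [389.0, 633.0, 89.0], [389.0, 634.0, 97.0], [387.0, 635.0, 97.0], [385.0, 635.0, 94.0], [388.0, 636.0, 97.0], [389.0, 636.0, 93.0], [390.0, 637.0, 91.0], [387.0, 637.0, 95.0]]
rodtop [387.79843927 669.58603749] 33
foot ((744.9820556640625, -207.34678649902344), (50.106231689453125, 51.45454788208008), 13.14546012878418)
387.27091220666694 669.3371300708933
```

```bash
cat >> h.py <<'E'
from scipy.spatial.transform import Rotation as Ro
def plan(tcp,yaw_board,alongx=True):
    """target tool: x down, z (jaws) along board x; prints shift mm, turn rad from measured pose"""
    o=telemetry.get_obs(); R=Ro.from_euler('xyz',o['tool_rot'],degrees=True).as_matrix()
    t=np.radians(yaw_board); bx=np.array([np.sin(t),-np.cos(t),0]); by=np.array([np.cos(t),np.sin(t),0])
    j=bx if alongx else by
    for s in (1,-1):
        X=np.array([0,0,-1.]);Z=s*j;Y=np.cross(Z,X); T=np.stack([X,Y,Z],1)
        print('sgn',s,'shift',(R.T@(np.array(tcp)-o['tool_pos'])*1000).round(1),'turn',Ro.from_matrix(R.T@T).as_rotvec().round(3))
    print('t',o['time_s'],'pos',o['tool_pos'].round(4),'F',o['force'].round(1),'M',o['wrist_torque'].round(2),'w',round(o['grip_width'],4)); print(R.round(3).tolist())
E
python3 -c "
from h import *
plan([.5363,.1577,.20],12.2); plan([.5363,.1577,.20],12.2,False)"
```

```text
sgn 1 shift [  39.6 -412.5 -272.7] turn [ 2.474  0.    -0.   ]
sgn -1 shift [  39.6 -412.5 -272.7] turn [-0.668  0.     0.   ]
t 1.65 pos [0.2856 0.5839 0.2396] F [-0.7 -0.1  0.2] M [-0.02  0.02  0.01] w 0.0869
[[0.0, -0.898, 0.439], [0.0, 0.439, 0.898], [-1.0, -0.0, 0.0]]
sgn 1 shift [  39.6 -412.5 -272.7] turn [ 0.903  0.    -0.   ]
sgn -1 shift [  39.6 -412.5 -272.7] turn [-2.239  0.     0.   ]
t 1.65 pos [0.2856 0.5839 0.2396] F [-0.7 -0.1  0.2] M [-0.02  0.02  0.01] w 0.0869
[[0.0, -0.898, 0.439], [0.0, 0.439, 0.898], [-1.0, -0.0, 0.0]]
```

```bash
python3 -m pendant '[[87,[0,-412,-273],[-0.668,0,0]],[87,[0,-412,-273],[-0.668,0,0]],[87,[0,-412,-273],[-0.668,0,0]],[87,[0,-412,-273],[-0.668,0,0]],[87,[0,-412,-273],[-0.668,0,0]],[87,[0,-412,-273],[-0.668,0,0]],[87,[0,-412,-273],[-0.668,0,0]],[87,[0,-412,-273],[-0.668,0,0]],[87,[0,-412,-273],[-0.668,0,0]],[87,[0,-412,-273],[-0.668,0,0]]]' 50; python3 -c "
from h import *
plan([.5363,.1577,.20],12.2)"
```

```text
time_s: 2.48
tool_pos: [0.4938, 0.2285, 0.24]
tool_rot: [-64.2, 89.9, 38.0]
force: [0.7, 0.9, -0.1]
grip_width: 0.0871
sgn 1 shift [ 40.  -26.5 -78.2] turn [-3.141e+00 -1.000e-03  1.000e-03]
sgn -1 shift [ 40.  -26.5 -78.2] turn [0.    0.    0.001]
t 2.4833 pos [0.4938 0.2285 0.24  ] F [ 0.7  0.9 -0.1] M [ 0.07 -0.05 -0.01] w 0.0871
[[0.001, -0.977, -0.212], [0.001, -0.212, 0.977], [-1.0, -0.001, 0.0]]
```

```bash
python3 -m pendant '[[87,[0,-26.5,-78],[0,0,0]],[87,[0,-26.5,-78],[0,0,0]],[87,[20,-26.5,-78],[0,0,0]],[87,[40,-26.5,-78],[0,0,0]],[87,[40,-26.5,-78],[0,0,0]],[87,[40,-26.5,-78],[0,0,0]]]'
python3 - <<'E'
from h import *
plan([.5363,.1577,.117],12.2)
w=optics.read_camera('wrist'); cv2.imwrite('pics/w1.png',w['image'])
W=cloud(w);m=(abs(W[...,2]-.137)<.005)
print(m.sum(),cv2.minAreaRect((W[m][:,:2]*1000).astype(np.float32)))
E
```

```text
time_s: 2.98
tool_pos: [0.5347, 0.1598, 0.1989]
tool_rot: [94.9, 89.9, -162.8]
force: [0.5, 0.0, 0.0]
grip_width: 0.0872
sgn 1 shift [81.9 -1.3 -2.4] turn [-3.141  0.004 -0.   ]
sgn -1 shift [81.9 -1.3 -2.4] turn [ 0.001 -0.    -0.002]
t 2.9833 pos [0.5347 0.1598 0.1989] F [0.5 0.  0. ] M [0.06 0.02 0.06] w 0.0872
[[-0.002, -0.977, -0.212], [-0.001, -0.212, 0.977], [-1.0, 0.002, -0.0]]
2769 ((534.5308837890625, 156.8765869140625), (30.16828155517578, 29.87619400024414), 12.848519325256348)
```

View pics/w1.png

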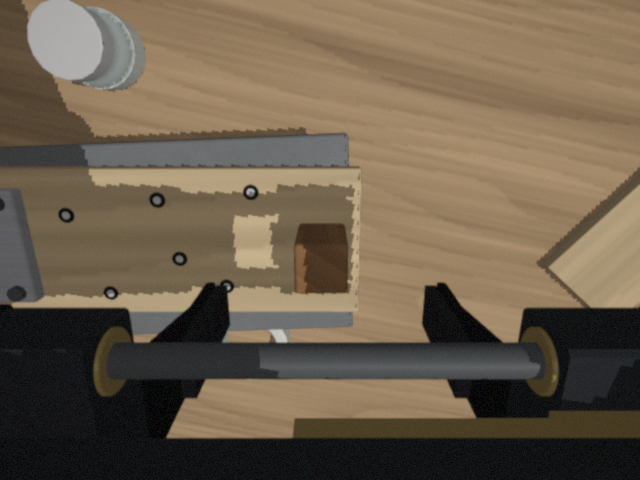

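The wrist view shows the handle block at (321,258), midway between the fingers at columns 228 and 425, so I descend.

```bash
python3 -m pendant '[[87,[30,-1,-2],[0,0,0]],[87,[60,-1,-2],[0,0,0]],[87,[81,-1,-2],[0,0,0]],[87,[81,-1,-2],[0,0,0]],[87,[81,-1,-2],[0,0,0]]]'
python3 - <<'E'
from h import *
plan([.5355,.1573,.117],12.2)
r=optics.read_camera('scene'); crop(r['image'],230,120,430,320,3,'s2.png')
E
```

```text
time_s: 3.45
tool_pos: [0.5369, 0.1588, 0.1193]
tool_rot: [87.9, 90.0, -169.8]
force: [0.3, 0.2, 1.1]
grip_width: 0.087
sgn 1 shift [ 2.3  1.7 -1.2] turn [-3.14  0.    0.  ]
sgn -1 shift [ 2.3  1.7 -1.2] turn [ 0.002  0.    -0.   ]
t 3.45 pos [0.5369 0.1588 0.1193] F [0.3 0.2 1.1] M [ 0.04 -0.01  0.04] w 0.087
[[-0.0, -0.977, -0.213], [-0.0, -0.213, 0.977], [-1.0, 0.0, 0.0]]
```

View pics/s2.png

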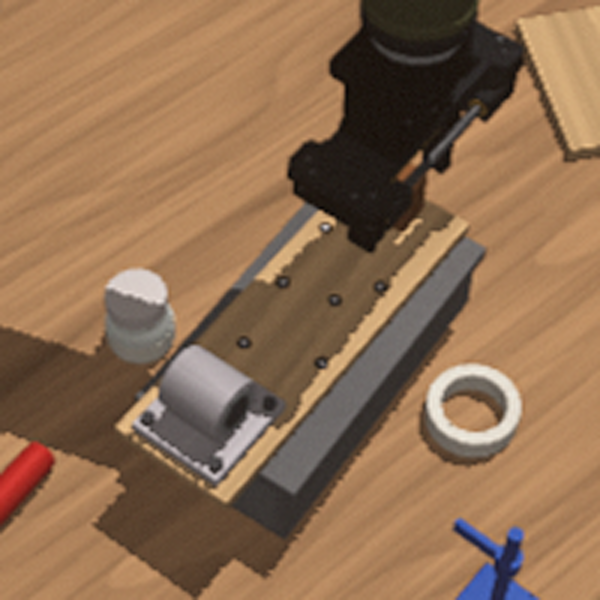

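The fingers straddle the handle, so I close on it.

```bash
python3 -m pendant '[[20,[2,0,-1],[0,0,0]],[20,[2,0,-1],[0,0,0]],[20,[2,0,-1],[0,0,0]],[20,[2,0,-1],[0,0,0]],[20,[2,0,-1],[0,0,0]],[20,[2,0,-1],[0,0,0]],[20,[2,0,-1],[0,0,0]],[20,[2,0,-1],[0,0,0]]]' 55
python3 - <<'E'
from h import *
plan([.5355,.1573,.117],12.2)
E
```

```text
time_s: 4.17
tool_pos: [0.5371, 0.1571, 0.1166]
tool_rot: [-53.3, 90.0, 49.0]
force: [-0.5, 0.2, -0.3]
grip_width: 0.0416
sgn 1 shift [-0.4  1.6  0.6] turn [-3.141 -0.     0.   ]
sgn -1 shift [-0.4  1.6  0.6] turn [0. 0. 0.]
t 4.1667 pos [0.5371 0.1571 0.1166] F [-0.5  0.2 -0.3] M [0.06 0.07 0.06] w 0.0416
[[0.0, -0.977, -0.212], [0.0, -0.212, 0.977], [-1.0, -0.0, 0.0]]
```

Not shut yet.

```bash
python3 -m pendant '[[20,[0,0,0],[0,0,0]],[20,[0,0,0],[0,0,0]],[20,[0,0,0],[0,0,0]],[20,[0,0,0],[0,0,0]],[20,[0,0,0],[0,0,0]]]' 55; python3 -m pendant '[[20,[2,0,0],[0,0,0]],[20,[2,0,0],[0,0,0]],[20,[2,0,0],[0,0,0]]]'
python3 - <<'E'
from h import *
plan([.5355,.1573,.117],12.2)
E
```

```text
time_s: 4.58
tool_pos: [0.5371, 0.1573, 0.1165]
tool_rot: [-14.8, 90.0, 87.4]
force: [-0.2, 1.5, -0.0]
grip_width: 0.0294
time_s: 4.83
tool_pos: [0.5371, 0.1573, 0.1165]
tool_rot: [-12.8, 90.0, 89.5]
force: [-5.0, -1.1, 10.2]
grip_width: 0.0293
sgn 1 shift [-0.5  1.6  0.3] turn [-3.141e+00 -0.000e+00  1.000e-03]
sgn -1 shift [-0.5  1.6  0.3] turn [0.    0.001 0.   ]
t 4.8333 pos [0.5371 0.1573 0.1165] F [-5.  -1.1 10.2] M [-0.18  1.08  0.01] w 0.0293
[[0.0, -0.977, -0.212], [0.001, -0.212, 0.977], [-1.0, -0.0, 0.001]]
```

Grip is firm at 29.3 mm and a 2 mm downward bias gives about 10 N. Now the slide, in stages.

```bash
python3 -m pendant '[[20,[0,0,-5],[-0.001,0,0]],[20,[0,0,-10],[-0.003,0,0]],[20,[0,-0.5,-15],[-0.005,0,0]],[20,[0,-0.8,-20],[-0.007,0,0]],[20,[0,-1,-25],[-0.009,0,0]],[20,[0,-1.2,-30],[-0.011,0,0]],[20,[0,-1.4,-35],[-0.013,0,0]],[20,[0,-1.6,-40],[-0.015,0,0]],[20,[0,-1.8,-45],[-0.017,0,0]],[20,[0,-2,-50],[-0.019,0,0]]]'
cat >> h.py <<'E'
def board():
    r=optics.read_camera('top'); W=cloud(r)
    S=W[190:282,235:450].reshape(-1,3); I=r['image'][190:282,235:450].reshape(-1,3).astype(int)
    m=(abs(S[:,2]-.092)<.008)&(I.max(1)-I.min(1)>30)
    rect=cv2.minAreaRect((S[m][:,:2]*1000).astype(np.float32)); yaw=rect[2] if rect[1][0]<rect[1][1] else rect[2]-90
    c=np.array(rect[0]);t=np.radians(yaw);e=c+150*np.array([np.sin(t),-np.cos(t)])
    t=np.radians(14.5);ex=np.array([np.sin(t),-np.cos(t)]); ey=np.array([np.cos(t),np.sin(t)])
    P=S[m];A=np.c_[P,np.ones(len(P))][:,[0,1,3]];k=np.linalg.lstsq(A,P[:,2],rcond=None)[0]
    print('rect',rect,'yaw',round(yaw,2),'end a-387',round(e@ex-387,1),'b-559.3',round(e@ey-559.3,1),'99.8pct a',np.percentile(P[:,:2]@ex*1000,99.8)-387,'slope deg',np.degrees(np.hypot(*k[:2])))
    return r
E
python3 - <<'E'
from h import *
plan([.537+.0325,.1573-.126,.1165],14.5)
r=board(); crop(r['image'],230,110,440,290,3.8,'t3.png')
E
```

```text
time_s: 5.67
tool_pos: [0.55, 0.1134, 0.1165]
tool_rot: [-29.8, 89.7, 73.7]
force: [-2.8, 9.4, 8.7]
grip_width: 0.0298
sgn 1 shift [ -0.4   0.2 -84.4] turn [ 3.124  0.005 -0.008]
sgn -1 shift [ -0.4   0.2 -84.4] turn [-0.017  0.005  0.003]
t 5.6667 pos [0.55   0.1134 0.1165] F [-2.8  9.4  8.7] M [ 1.09  0.68 -0.16] w 0.0298
[[0.002, -0.972, -0.234], [0.006, -0.234, 0.972], [-1.0, -0.003, 0.005]]
rect ((583.51171875, -28.8414306640625), (100.62232971191406, 257.50103759765625), 13.335783004760742) yaw 13.34 end a-387 -63.0 b-559.3 -4.6 99.8pct a -84.683154964052 slope deg 0.11255300406838033
```

View pics/t3.png

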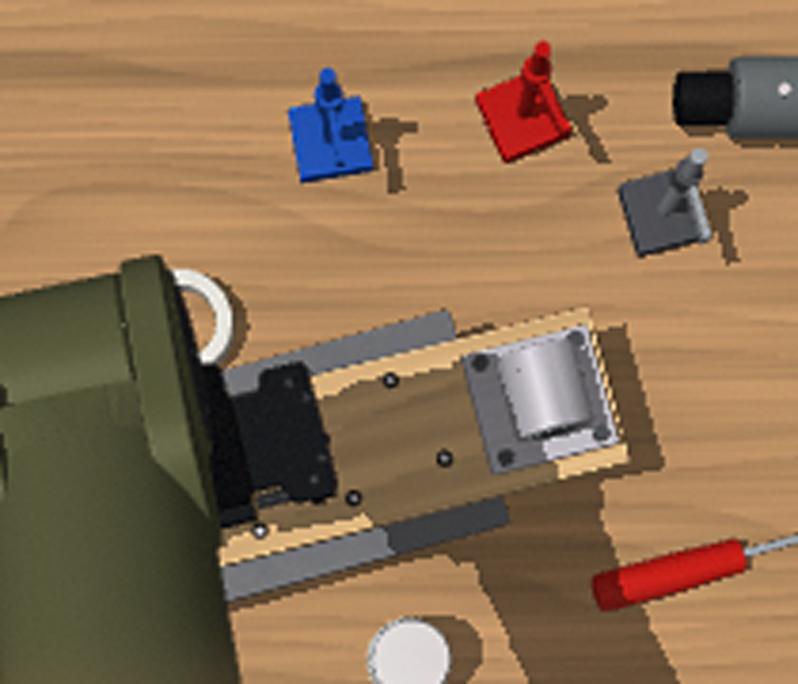

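```bash
python3 -m pendant '[[20,[0.1,0,-5],[-0.002,0,0]],[20,[0.2,0,-10],[-0.004,0,0]],[20,[0.3,0,-15],[-0.006,0,0]],[20,[0.4,0,-20],[-0.008,0,0]],[20,[0.5,0,-25],[-0.01,0,0]],[20,[0.6,0,-30],[-0.012,0,0]],[20,[0.7,0,-35],[-0.014,0,0]],[20,[0.8,0,-40],[-0.016,0,0]],[20,[0.9,0,-45],[-0.018,0,0]],[20,[1,0,-50],[-0.02,0,0]]]'
python3 - <<'E'
import re
s=open('h.py').read().replace("e=c+150*","e=c+max(rect[1])/2*"); open('h.py','w').write(s)
E
python3 - <<'E'
from h import *
plan([.537+.0325,.1573-.126,.1165],14.5)
r=board(); crop(r['image'],230,110,440,290,3.8,'t4.png')
E
```

```text
time_s: 6.55
tool_pos: [0.5622, 0.0663, 0.1166]
tool_rot: [-36.2, 89.5, 68.5]
force: [-4.5, 12.6, 13.3]
grip_width: 0.0295
sgn 1 shift [ -0.1   1.8 -35.7] turn [-3.138 -0.008  0.01 ]
sgn -1 shift [ -0.1   1.8 -35.7] turn [0.004 0.007 0.005]
t 6.55 pos [0.5622 0.0663 0.1166] F [-4.5 12.6 13.3] M [ 1.55  0.99 -0.24] w 0.0295
[[0.003, -0.967, -0.254], [0.008, -0.254, 0.967], [-1.0, -0.005, 0.007]]
rect ((582.0366821289062, -11.914382934570312), (100.4457778930664, 388.7052917480469), 14.591852188110352) yaw 14.59 end a-387 -35.4 b-559.3 1.5 99.8pct a -36.43165316862934 slope deg 0.2507816423616792
```

View pics/t4.png

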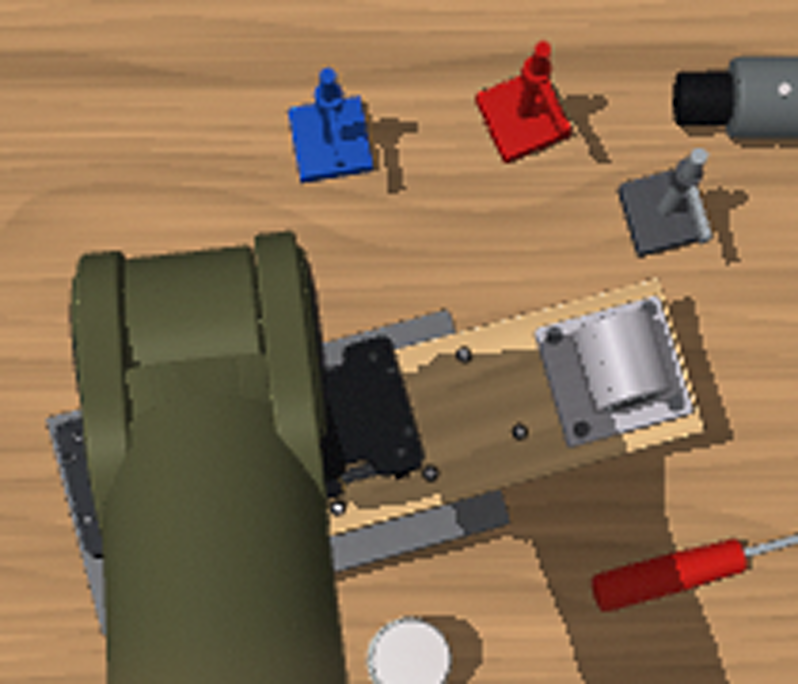

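```bash
python3 -m pendant '[[20,[0.1,0,-5],[0,0,0]],[20,[0.2,0,-10],[0,0,0]],[20,[0.3,0,-15],[0,0,0]],[20,[0.4,0,-20],[0,0,0]],[20,[0.5,0,-25],[0,0,0]],[20,[0.6,0,-30],[0,0,0]],[20,[0.7,0,-34],[0,0,0]],[20,[0.8,0,-36],[0,0,0]],[20,[0.8,0,-36],[0,0,0]],[20,[0.8,0,-36],[0,0,0]]]'
python3 - <<'E'
from h import *
plan([.537+.0325,.1573-.126,.1165],14.5)
r=board(); crop(r['image'],230,110,440,290,3.8,'t5.png')
s=optics.read_camera('scene'); crop(s['image'],200,200,400,400,3,'s5.png')
# enclosing: outer end from scene
W=cloud(s)[240:380,220:330].reshape(-1,3); I=s['image'][240:380,220:330].reshape(-1,3).astype(int)
m=(abs(W[:,2]-.092)<.006)&(I.max(1)-I.min(1)>30)
t=np.radians(14.5); a=W[m][:,:2]@np.array([np.sin(t),-np.cos(t)])*1000-387; print('scene end',np.percentile(a,[98,99.5,100]),m.sum())
E
```

```text
time_s: 7.43
tool_pos: [0.5722, 0.0322, 0.1167]
tool_rot: [-44.5, 89.4, 60.2]
force: [-2.6, 12.6, 17.1]
grip_width: 0.0294
sgn 1 shift [ 0.2  2.8 -0.1] turn [-3.138 -0.011  0.011]
sgn -1 shift [ 0.2  2.8 -0.1] turn [0.004 0.007 0.007]
t 7.4333 pos [0.5722 0.0322 0.1167] F [-2.6 12.6 17.1] M [ 1.91  1.02 -0.19] w 0.0294
[[0.005, -0.967, -0.254], [0.009, -0.254, 0.967], [-1.0, -0.007, 0.007]]
rect ((612.9572143554688, -126.31159973144531), (100.27496337890625, 223.61090087890625), 14.697124481201172) yaw 14.7 end a-387 0.6 b-559.3 2.9 99.8pct a -0.710015978120623 slope deg 0.2839006788974319
scene end [-1.9696936  -0.7731305  -0.01004051] 3269
```

View pics/t5.png

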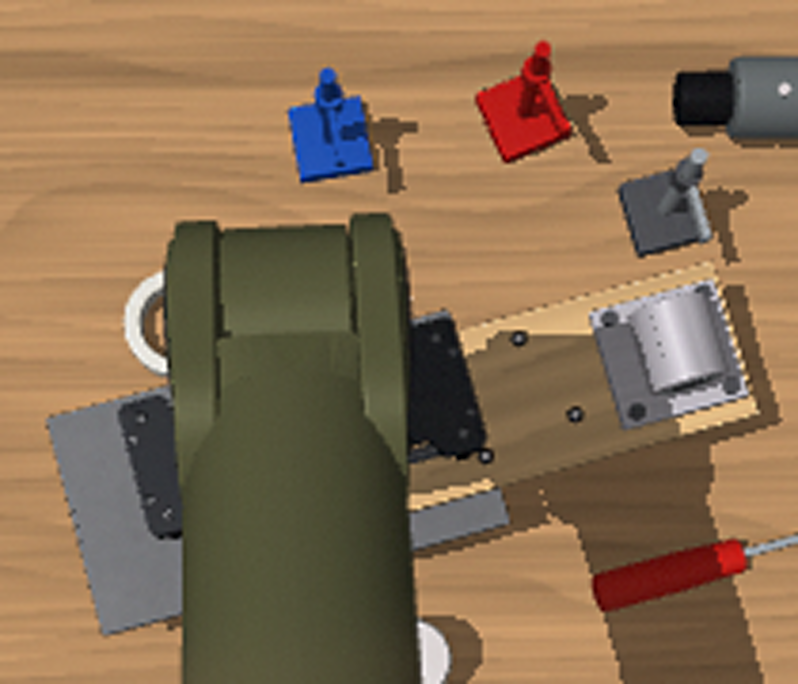

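View pics/s5.png

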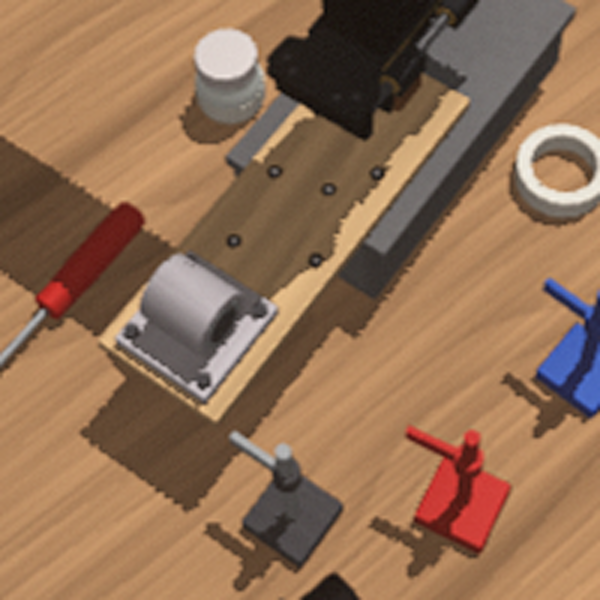

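The end is level with the pointer in both views. A short hold will show whether it has settled.

```bash
python3 -m pendant '[[20,[0,0,0],[0,0,0]],[20,[0,0,0],[0,0,0]],[20,[0,0,0],[0,0,0]],[20,[0,0,0],[0,0,0]],[20,[0,0,0],[0,0,0]],[20,[0,0,0],[0,0,0]]]'
python3 - <<'E'
from h import *
board(); print(telemetry.get_obs()['force'], env.sign_off())
E
```

```text
time_s: 8.03
tool_pos: [0.5722, 0.0322, 0.1168]
tool_rot: [-45.4, 89.4, 59.3]
force: [-3.5, 11.6, 16.3]
grip_width: 0.0295
rect ((582.6500244140625, -28.7164306640625), (105.88410949707031, 425.8271179199219), 16.753374099731445) yaw 16.75 end a-387 -0.6 b-559.3 6.0 99.8pct a -0.9650929534221291 slope deg 0.2581298049846277
the job is handed in; nothing more can be done
[-3.48313722 12.20250282 17.2234002 ] None
```

I slid the board about 130 mm straight out until its outer end was level with the grey gauge's pointer, then handed the job in at about 8 s. The gripper is still closed on the handle block and pressing down with about 17 N. No verdict was reported.

- **Position along the stand:** both cameras put the outer end within about 1 mm of the pointer.
- **Sideways and angle:** after the slide, the end was about 3 mm off the stand's centre line. The board was within 0.5° of the stand's direction; I took out its initial skew of about 2° on the way.
- **Flatness and settling:** the board is tilted about 0.3°. The arm's position and the handle grip did not change over a half-second hold.
- **Surroundings:** in the last pictures the board was clear of the gauge, and the jar, tape roll and screwdriver looked undisturbed. I did not check the mouse, mug and offcut at the end, but nothing went near them.

**Disagreeing check:** the last board fit from the top camera gave a 16.8° heading and 6 mm off centre, against 14.7° and 3 mm just before. That fit was bad: it made the board 426 mm long, so it had picked up other pixels. Its reading of the outer end still agreed, at −0.6 to −1.0 mm from the mark. I did not repeat the fit before handing in.

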